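# Set the brake gauge and turn a fan rotor one full turn

## Robot

A 6-joint arm with a two-finger parallel gripper is mounted at the origin on the work surface. World frame = base frame: x ahead of the robot, y to its left, z up, the work surface at z = 0. Lengths are in m, angles in rad, forces in N, time in s.
With the tool pointing down it reaches from about 0.375 to 0.975 m from the base axis. Payload 3.8 kg.
Tool frame: the origin (TCP) lies on the centre line of the jaws, within the pads' length; the fingertips stand 17 mm ahead of it and the grasp point (between the pads) lies 2 mm behind it (bot.tip_extent is the distance from the TCP to the fingertips, in m); z points along the fingers, y is the line along which they close (so a half turn about z gives the same grasp; the last joint's range is limited). The gripper opens to 85 mm and grips with 20 to 120 N. Pads are 22 mm wide; open, the fingers measure 114 mm over their backs; the gripper's body (76 mm by 85 mm) begins 54 mm behind the grasp point. The pads swing forward as they close: fully open they stand 13 mm farther back than shut.
Start: joints at [1.276, 0.264, 1.604, -0, 1.274, -0.037], TCP at [0.172, 0.653, 0.248] pointing down, gripper open.
Joint ranges: [-2.63, 2.63], [-0.94, 2.18], [0.31, 2.57], [-1.31, 4.45], [0, 2.66], [-2.55, 2.55]. Speed limits (rad/s): [2.57, 2.57, 3.14, 3.14, 3.14, 3.14].

## Interface

Orientations are given as a rotation vector (axis times angle).
In Python, from workcell import readout, read_camera, finish_job, bot gives the robot as it stands.
- The arm moves only by the tool jog_arm, never from a script. Its argument "deltas" is one flat list of numbers, 7 for each row, row after row: the shift along the tool's x, y, z in m, then the turn, a rotation vector about the tool's x, y, z in degrees, then the gripper command: -1 is shut, 1 is fully open, values between are in proportion. A call has 1 to 8 rows; each row is the pose to reach, as a shift and turn from the pose commanded when the call began, along the tool's axes at that moment; what a row does not reach only later rows make up. A row lasts 1/10 s, in which the tool goes at most 50 mm and 8.59 degrees, less where a joint would pass 70% of its speed; a pose out of reach is approached as far as the arm can. A call with a gripper value outside its range is refused whole. The fingers move at their own pace and stop on an object; "squeeze" is the grip in N (left out, the last holds). Time passes only in rows, so rows that repeat a pose let the fingers close. It gives the time, the measured TCP pose, the force, the opening and the grip force at its end, in the units of the state.
- readout.read_state(): the state, without advancing time (a new reading comes with each control period).
- read_camera(name): name is "side" or "top" or "wrist"; returns a dict with "color" (400x640x3 uint8, blue, green, red), "fx", "fy", "cx", "cy" (pixels), "dist" ([k1, k2, p1, p2, k3] as OpenCV has them; the pictures are not rectified), "origin" and "attitude" of the camera in the world. Camera axes: x right, y down, z forward; pixel columns grow to the right and rows downward; lengths in m; the calibration is good to about 2 mm. A picture is of the moment at which its call begins. There is no depth.
- finish_job(): hands the job in; it is judged then, once.
The state is a dict: "time": time; "q": joint angles; "joint_vel": joint speeds; "joint_torque": joint torques, N m; "tool_pos": TCP position; "tcp_rot": TCP orientation; "wrist_force": force on the tool from outside, world axes, zero at the start; "torque": the same for the moment, N m; "width": opening from 0.0 (shut) to 1.0 (fully open); "grip_force": force on a finger pad.
Only numpy, scipy, OpenCV 4.12 (cv2) and the standard library are available. Lean on these libraries where they do the work, as an engineer would, in place of code of your own. Each camera call takes 0.05 s, during which the arm holds its last target. There are 200 camera calls.

## Task

Set the drag brake on the fan test rig: pull the orange tab of its spring gauge back along the rail until its white line is level with the yellow clip's black line, and leave it there. Then turn the fan rotor anticlockwise (seen from above), pushing it by its blades: bring the red blade round to the green pointer, carry on for one full turn more, and stop with the red blade back on the pointer. Do not shift the clip, and leave the bottles, tools and other things round the rig standing or lying where they are.

Things in the scene. Friction and masses are not known exactly. Their poses are not given: they have to be found in the camera images.
- rig: Fan test rig fixed to the bench, place and yaw vary. Origin on the bench under the rotor's axis, z up. Round white base plate, radius 108 mm, 15 mm thick, with an arm to +y that carries the gauge rail. Motor under the rotor: radius 38 mm, up to 32 mm high.
- rotor (a joint): Rotor angle (rad) about the rig's z axis; grows anticlockwise seen from above and counts turns. 0: the red blade is on the green pointer, i.e. points along the rig's -x; 6.283 is one turn later. Range -4 to 12, starts below 0. Brake drag about 0.2 N m: it stays where it is left. Hub radius 27 mm, up to 80 mm high.
- bridge (a point): Middle of the top of the blue bridge, 100 mm above the bench, at rig x 0, y +67 mm. It is 30 mm wide and runs along the rig's y from above the hub (a brass button there, radius 17 mm, up to 106 mm) to a blue column 30 x 22 mm at y +123 mm. Its underside is 86 mm up: blades pass under it, fingers reaching down between the blades cannot go through it.
- rail (a point): Middle of the top of the aluminium gauge rail, 45 mm above the bench, at rig x -5, y +182 mm. The rail is 34 mm wide and 200 mm long along the rig's x; a blue block ends it at rig x +94 to +106 mm, 35 mm high.
- hub (a point): Point on the rotor's axis, 60 mm above the bench, at mid height of the blades.
- red_tip (a point): Middle of the tip of the red blade, 100 mm from the axis. Four flat blades 90 degrees apart (one red, three black), each 50 mm wide from 45 to 100 mm from the axis (34 mm nearer the hub), 6 mm thick, pitched 0.25 rad (anticlockwise-leading edge low, trailing edge about 66 mm up), between about 50 and 70 mm above the bench.
- pointer (a point): Tip of the fixed green pointer, 103 mm from the axis along the rig's -x; the green post behind it is 16 x 10 mm, from 108 to 124 mm from the axis, 55 mm high.
- slide (a joint): How far the gauge's orange tab is pulled out (m), 0 to 0.1, growing towards the rig's -x. A spring (50 N/m) draws it back, but a friction lock of about 7 N holds it wherever it is left, so moving it out takes about 7 to 12 N.
- tab_top (a point): Middle of the top of the orange tab, on its white line: an upright plate 12 mm thick (rig's x), 34 mm wide (y), 46 to 91 mm above the bench, at rig x = 30 mm - joint slide, y = 182 mm; a flat foot 50 mm long under it, up to 50 mm high. Hook it from the +x side and draw it to -x.
- clip_top (a point): Middle of the top of the yellow marker clip, on its black line, 45 mm above the bench. Clip 12 (x) x 22 (y) x 22 mm on the rail's outer side (rig y 201 to 223 mm). Axes as the rig's. The tab is set when its white line is at the same rig x as this point. Stiff; not to be moved.
- bottle: Blue bottle with white cap, radius 32 mm, 200 mm tall; origin at its foot. Stands at the rotor's edge.
- canister: Yellow can, radius 29 mm, 180 mm tall; origin at its foot. Stands at the rotor's edge.
- jar: Glass jar with red cap, radius 34 mm, 85 mm tall; origin at its foot. Stands at the rotor's edge.
- screwdriver: Red-handled screwdriver, 190 mm long, lying along its own x on the bench between robot and rig; origin under its middle.
- carton: Cardboard carton 60 x 80 x 85 mm high; origin at the middle of its underside. Stands behind the gauge rail.
- mug: Blue mug, radius 40 mm, 95 mm tall, handle at its +y; origin at its foot.
- wrench: Steel wrench, 180 mm long, lying along its own x on the bench; origin under its middle.

How it is judged:
On the way, in this order (a step that is already met when the one before it is completed fails the run):
1. the orange tab is set level with the yellow clip and let go, before the red blade reaches the pointer (x of tab_top in the frame of clip_top between -0.006 and 0.006 m and contact force between slide and the fingers below 0.2 N), for 0.2 s.
2. the red blade comes to the pointer the first time (value of joint rotor above -0.12 rad).
3. half a turn further (value of joint rotor above 3.14 rad).
At the end, for the whole second after the job is handed in: The red blade is back on the green pointer (within 0.15 rad, about 15 mm at its tip) exactly one full turn after it first came there, the rotor is at rest, and the orange tab's line is within 6 mm of the yellow clip's line (x of tab_top in the frame of clip_top between -0.006 and 0.006 m and value of joint rotor between 6.133 and 6.433 rad and velocity of joint rotor between -0.05 and 0.05 rad/s); the robot touches nothing.
It fails at once if the yellow clip is shifted by more than 6 mm (distance of clip_top from where it was at the start of the episode above 0.006 m).
It fails at once if the bottle, canister or jar is pushed more than 30 mm or tipped over (distance of any of bottle, canister, jar from where it was at the start of the episode above 0.03 m or angle between any of bottle, canister, jar's own z axis and vertical above 0.5 rad).
It fails at once if the screwdriver, carton, mug or wrench is pushed more than 30 mm or tipped over (distance of any of screwdriver, carton, mug, wrench from where it was at the start of the episode above 0.03 m or angle between any of carton, mug's own z axis and vertical above 0.5 rad).
It also fails if it takes over 72 s, if anything falls off the work surface, if the arm or the gripper's body presses on something with over 40 N, if the wrist force passes 120 N, or if a joint passes its speed limit or range.

## Working session

There is one attempt and no reset: what is moved stays moved. The work goes in short steps, Python scripts to look and compute and a tool call to move; the robot and the scene stay as the last step left them, time stands still between calls to the robot, and variables do not carry over. Pictures are saved under pics/ and viewed, at most 10 in all, crops included, and the job is handed in when it is done.

Besides the shell and the picture viewer there is one more tool, called after "Emit:" by a JSON object that holds its "fn" and its "kwargs". jog_arm: Moves the arm, as the interface text tells. Its arguments: {"type":"object","properties":{"deltas":{"type":"array"},"squeeze":{"type":"number"}},"required":["deltas"]}

```bash
ls; mkdir -p pics; python3 - <<'E'
from workcell import readout, read_camera, bot
import cv2
s=readout.read_state(); print(s)
for n in("top","side"):
    c=read_camera(n); cv2.imwrite(f"pics/{n}0.png",c["color"]); print(n,{k:v for k,v in c.items() if k!="color"})
E
```

```text
pics
{'time': 0.0, 'q': array([ 1.27609362e+00,  2.64772147e-01,  1.60535319e+00,  2.71682216e-05,
        1.27369498e+00, -3.69120328e-02]), 'joint_vel': array([-1.34055907e-04, -1.65582177e-03, -5.37988755e-05,  1.66742669e-03,
        3.49799457e-04,  6.88774170e-04]), 'joint_torque': array([ 1.00832767e-03, -5.15093815e+01, -3.67323625e+01, -6.44406555e-05,
        1.28083443e-02,  1.34170281e-05]), 'tool_pos': array([0.17189126, 0.65204289, 0.24696042]), 'tcp_rot': array([-0.40377794, -3.11513804,  0.00344405]), 'wrist_force': array([-0.20460752,  0.25564383, -0.11383724]), 'torque': array([-0.02601635, -0.02816443, -0.00019428]), 'grip_force': 0.0, 'width': 0.9994012319308008}
top {'fx': 462.20318458396565, 'fy': 462.20318458396565, 'cx': 327.0793751744655, 'cy': 197.75650257915385, 'dist': array([-0.09056277,  0.        ,  0.        ,  0.        ,  0.        ]), 'origin': array([ 0.49869301, -0.03073836,  1.43943605]), 'attitude': array([-2.1560015 ,  2.21892906, -0.06529996])}
side {'fx': 459.70269867068714, 'fy': 459.70269867068714, 'cx': 327.52943107336506, 'cy': 200.7497708116638, 'dist': array([-0.06021178,  0.        ,  0.        ,  0.        ,  0.        ]), 'origin': array([0.52757005, 0.71465136, 1.03741168]), 'attitude': array([-0.07747433,  2.94529549, -1.03113999])}
```

View pics/top0.png

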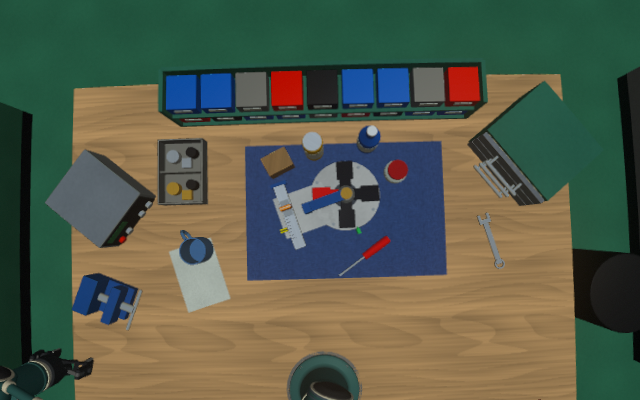

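View pics/side0.png

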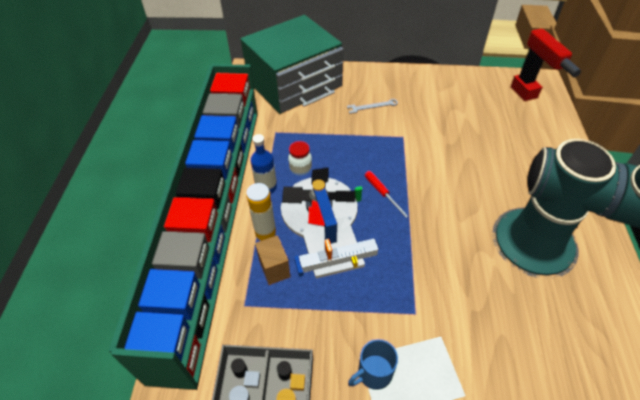

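The top view shows the hub at about (347,194), the pointer at (358,230), the red blade at (322,193), the rail at about (290,216) and the yellow clip at (284,230). The side view shows the same rig, with the tab at (328,248) and the clip at (355,262). I'll zoom in and measure next.

```bash
cat > h.py <<'E'
import numpy as np, cv2
from scipy.spatial.transform import Rotation as R
from workcell import readout, read_camera, bot
def ray(c,px):
    K=np.array([[c["fx"],0,c["cx"]],[0,c["fy"],c["cy"]],[0,0,1]])
    u=cv2.undistortPoints(np.array([[px]],float),K,c["dist"])[0,0]
    return np.array(c["origin"]),R.from_rotvec(c["attitude"]).apply([u[0],u[1],1])
def plane(c,px,z):
    o,d=ray(c,px); return o+d*(z-o[2])/d[2]
def proj(c,P):
    K=np.array([[c["fx"],0,c["cx"]],[0,c["fy"],c["cy"]],[0,0,1]])
    Ri=R.from_rotvec(c["attitude"]).inv()
    r=Ri.apply(np.atleast_2d(P)-c["origin"])
    return cv2.projectPoints(r,np.zeros(3),np.zeros(3),K,c["dist"])[0][:,0]
def blobs(img,lo,hi,box,amin=4):
    x0,y0,x1,y1=box
    h=cv2.cvtColor(img[y0:y1,x0:x1],cv2.COLOR_BGR2HSV)
    m=cv2.inRange(h,lo,hi); n,_,st,ce=cv2.connectedComponentsWithStats(m)
    return [(st[i,4],(ce[i]+[x0,y0]).round(1),(st[i,:4]+[x0,y0,0,0])) for i in range(1,n) if st[i,4]>=amin]
E
python3 - <<'E'
from h import *
B={"top":(240,120,420,260),"side":(230,130,420,290)}
col={"green":((45,120,40),(80,255,255)),"yellow":((24,150,120),(33,255,255)),"orange":((8,150,120),(20,255,255)),"red":((0,170,90),(5,255,255)),"blue":((105,150,100),(115,255,200))}
out=[]
for n in B:
    c=read_camera(n); x0,y0,x1,y1=B[n]
    out.append(cv2.resize(c["color"][y0:y1,x0:x1],(400,350),interpolation=cv2.INTER_CUBIC) if 0 else cv2.resize(c["color"][y0:y1,x0:x1],None,fx=2.1*2 if n=="top" else 0,fy=0) if 0 else cv2.resize(c["color"][y0:y0+140,x0:x0+180],(385*2,300*2))[:, :])
    for k,(lo,hi) in col.items():
        for b in blobs(c["color"],lo,hi,B[n]): print(n,k,b[0],b[1],b[2])
    cv2.imwrite(f"pics/{n}z.png",cv2.resize(c["color"][y0:y0+140,x0:x0+180],(771,600),interpolation=cv2.INTER_CUBIC))
E
```

```text
top green 216 [284.8 120.8] [240 120 113   4]
top green 24 [358.2 230.3] [356 227   6   7]
top yellow 19 [283.4 230. ] [280 228   8   5]
top orange 9 [284.  205.9] [280 204   9   4]
top orange 12 [284.7 208.5] [281 207   9   4]
top red 272 [397.1 169.5] [388 161  19  18]
top red 161 [321.4 191.8] [313 188  25  11]
top red 188 [376.3 247.2] [363 237  27  22]
top blue 12 [364.3 129.1] [362 127   5   5]
top blue 73 [375.1 139.5] [370 131  10  15]
top blue 61 [277.7 183.4] [270 180  17   9]
top blue 352 [321.6 202. ] [302 191  41  22]
side green 125 [235.5 154.8] [230 130  12  50]
side green 248 [239.1 182. ] [230 130  23 100]
side green 82 [357.8 192.9] [354 187   8  14]
side yellow 38 [353.9 259.5] [351 256   6   8]
side orange 6 [323.7 182.8] [323 181   2   5]
side orange 4 [317.5 189. ] [316 189   4   1]
side orange 9 [268.  196.3] [266 194   4   6]
side orange 21 [248.9 203.2] [247 198   5  12]
side orange 8 [256.5 201. ] [253 201   8   1]
side orange 5 [257.8 206.4] [257 205   3   4]
side orange 7 [259. 212.] [256 212   7   1]
side orange 52 [263.7 237.3] [255 233  20   9]
side orange 4 [329.  241.5] [329 240   1   4]
side orange 48 [327.7 250.8] [325 242   6  17]
side orange 4 [261.5 260.5] [261 259   2   4]
side orange 19 [276.4 264.2] [268 261  18   7]
side orange 5 [264.4 266.8] [263 265   4   4]
side red 199 [298.9 149.7] [291 143  17  15]
side red 140 [376.1 183.2] [366 173  21  22]
side red 234 [314.6 214.2] [308 200  16  26]
side blue 14 [230.7 133.5] [230 130   3   9]
side blue 12113 [347.8 211.2] [249 134 163 156]
side blue 379 [325.4 207.5] [315 190  21  37]
```

View pics/topz.png

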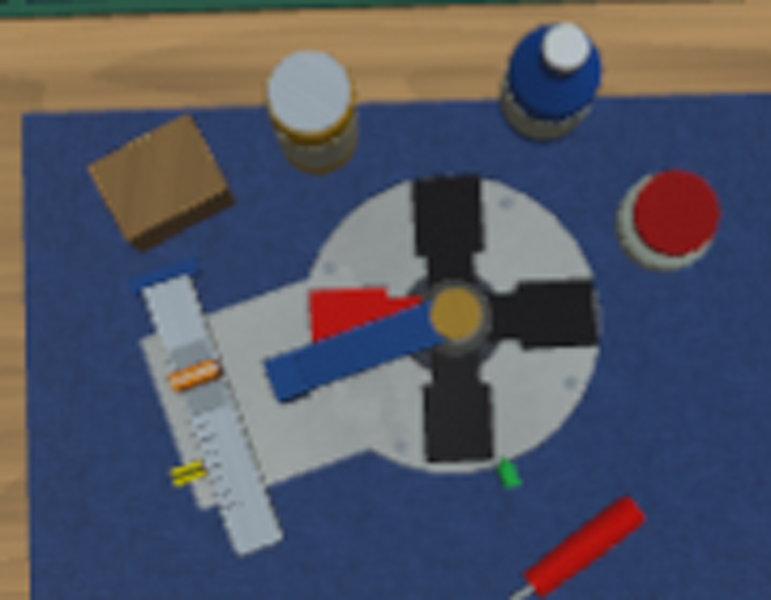

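View pics/sidez.png

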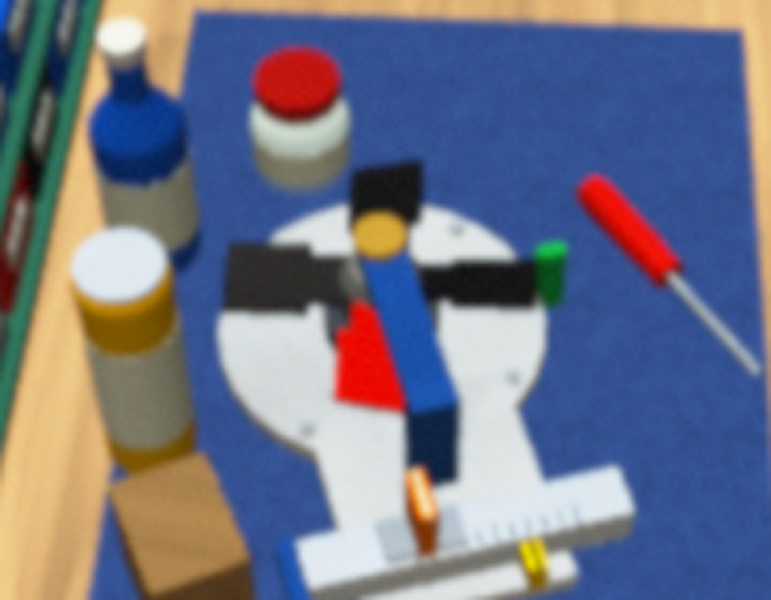

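The top crop shows the button at zoom (457,314), the tab line at (195,375), the clip at (188,472) and the pointer at (507,462). The rail corners are near (143,290), (190,272), (282,540) and (240,555). The side crop shows the same parts: button (380,233), tab top (418,475), clip (533,545). In it the red blade sits just on the far side of the bridge.

```bash
python3 - <<'E'
from h import *
T=read_camera("top");S=read_camera("side")
def zt(x,y): return ((x+.5)/4.283-.5+240,(y+.5)/4.286-.5+120)
def zs(x,y): return ((x+.5)/4.283-.5+230,(y+.5)/4.286-.5+130)
P={}
for n,t,s,z in [("button",(457,314),(380,233),.106),("tab",(195,375),(418,475),.091),("clip",(188,472),(533,541),.045),("pointer",(503,460),(538,262),.053),
 ("railA",(143,290),(297,545),.045),("railB",(282,540),(617,467),.045),("railC",(190,272),None,.045),("railD",(240,555),(635,503),.045),
 ("colend",(276,403),(405,412),.1),("colend2",(266,362),(457,403),.1),("bottlecap",(566,47),(122,35),.2),("can",(309,93),(122,263),.18),("jar",(676,207),(297,80),.085),("cartonc",(215,195),None,.085),("red_corner",(310,290),(335,397),.06),("redc2",(312,340),None,.055)]:
    a=plane(T,zt(*t),z); b=plane(S,zs(*s),z) if s else a*np.nan
    P[n]=a; print(n,a.round(4),b.round(4))
h=P["button"]
for n in("pointer","red_corner"):
    d=P[n]-h; print(n,np.hypot(*d[:2]),np.arctan2(d[1],d[0]))
for n in("colend","colend2"): d=P[n]-h; print(n,d[:2],np.arctan2(d[1],d[0])-np.pi/2)
d=P["railA"]-P["railB"];print(np.arctan2(d[1],d[0]), d); d=P["railC"]-P["railB"];print(np.arctan2(d[1],d[0]),d)
# red blade & black blades directions
for yaw in(.3,.33,.36):
    c,s=np.cos(yaw),np.sin(yaw); Rm=np.array([[c,s],[-s,c]])
    print(yaw,{n:(Rm@(p-h)[:2]).round(4) for n,p in P.items()})
E
```

```text
button [ 0.5955 -0.0834  0.106 ] [ 0.5972 -0.0835  0.106 ]
tab [0.5601 0.096  0.091 ] [0.5644 0.0856 0.091 ]
clip [0.4941 0.1068 0.045 ] [0.496 0.098 0.045]
pointer [ 0.4962 -0.1145  0.053 ] [ 0.4968 -0.1094  0.053 ]
railA [0.6234 0.1358 0.045 ] [0.6347 0.108  0.045 ]
railB [0.4446 0.0419 0.045 ] [0.4462 0.043  0.045 ]
railC [0.6352 0.1022 0.045 ] [nan nan nan]
railD [0.4349 0.0717 0.045 ] [0.4356 0.0684 0.045 ]
colend [0.5392 0.0407 0.1   ] [0.574 0.048 0.1  ]
colend2 [0.5671 0.0467 0.1   ] [0.544 0.04  0.1  ]
bottlecap [ 0.7564 -0.1543  0.2   ] [ 0.7588 -0.1545  0.2   ]
can [0.7353 0.0102 0.18  ] [0.7366 0.0098 0.18  ]
jar [ 0.6666 -0.2376  0.085 ] [ 0.6644 -0.2357  0.085 ]
cartonc [0.6841 0.0799 0.085 ] [nan nan nan]
red_corner [0.6187 0.017  0.06  ] [0.6195 0.0105 0.06  ]
redc2 [0.5839 0.0167 0.055 ] [nan nan nan]
pointer 0.10407011189987779 -2.8383312275867176
red_corner 0.10304084884597318 1.3444295449401802
colend [-0.05634674  0.12408083] 0.42626916245277635
colend2 [-0.02839595  0.13014651] 0.2148179647414339
0.48348734669013 [0.17882558 0.09389263 0.        ]
0.306220486067
[... 1034 characters left out ...]
 array([ 0.0173, -0.1689]), 'cartonc': array([0.1367, 0.1258]), 'red_corner': array([0.0544, 0.0875]), 'redc2': array([0.0215, 0.0985])}
0.36 {'button': array([0., 0.]), 'tab': array([0.03  , 0.1804]), 'clip': array([-0.0279,  0.2138]), 'pointer': array([-0.1039,  0.0059]), 'railA': array([0.1033, 0.1953]), 'railB': array([-0.0971,  0.1704]), 'railC': array([0.1025, 0.1597]), 'railD': array([-0.0957,  0.2017]), 'colend': array([-0.009,  0.136]), 'colend2': array([0.0193, 0.1318]), 'bottlecap': array([ 0.1256, -0.123 ]), 'can': array([0.1638, 0.0383]), 'jar': array([ 0.0122, -0.1694]), 'cartonc': array([0.1404, 0.1217]), 'red_corner': array([0.057 , 0.0858]), 'redc2': array([0.0244, 0.0978])}
```

Emit:
{"fn": "jog_arm", "kwargs": {"deltas": [-0.517,-0.439,0.03,0,0,57.2,0,-0.517,-0.439,0.03,0,0,57.2,0,-0.517,-0.439,0.03,0,0,57.2,0,-0.517,-0.439,0.03,0,0,57.2,0,-0.517,-0.439,0.03,0,0,57.2,0,-0.517,-0.439,0.03,0,0,57.2,0,-0.517,-0.439,0.03,0,0,57.2,0,-0.517,-0.439,0.03,0,0,57.2,0]}}

```text
time: 1.1
tool_pos: [0.4015, 0.3232, 0.2308]
tcp_rot: [1.848, 2.54, 0.001]
wrist_force: [1.0, 0.0, 0.4]
width: 0.502
grip_force: 0.0
```

```bash
cat >> h.py <<'E'
HUB=np.array([.596,-.0834]); YAW=.315
def tool_to(p,yaw=YAW):
    """tool-frame shift and turn (deg about tool z) to world p with tool y along rig x"""
    s=readout.read_state(); Rt=R.from_rotvec(s["tcp_rot"])
    d=Rt.inv().apply(np.array(p)-s["tool_pos"])
    c,q=np.cos(yaw),np.sin(yaw)
    G=R.from_matrix(np.array([[-q,c,0],[c,q,0],[0,0,-1]]).T if 0 else np.column_stack([[-q,c,0],[c,q,0],[0,0,-1]]))
    return d.round(4),np.degrees((Rt.inv()*G).as_rotvec()).round(2)
def rig(x,y,z):
    c,q=np.cos(YAW),np.sin(YAW); return np.array([HUB[0]+c*x-q*y,HUB[1]+q*x+c*y,z])
def torig(p):
    c,q=np.cos(YAW),np.sin(YAW); d=np.array(p)[:2]-HUB; return np.array([c*d[0]+q*d[1],-q*d[0]+c*d[1]])
E
python3 - <<'E'
from h import *
s=readout.read_state();print(s["time"],s["tool_pos"],s["q"]); print(tool_to(rig(.0,.17,.23)))
w=read_camera("wrist"); Rt=R.from_rotvec(s["tcp_rot"]); print("cam in tool",Rt.inv().apply(w["origin"]-s["tool_pos"]),Rt.inv().apply(R.from_rotvec(w["attitude"]).apply([0,0,1])))
E
```

```text
1.1 [0.40149814 0.32320488 0.23083923] [ 6.29496994e-01 -2.81467534e-02  1.96138123e+00 -7.48250287e-05
  1.20741393e+00  3.16677448e-01]
(array([-0.2767,  0.0596,  0.0008]), array([ 0.05, -0.01, -0.12]))
cam in tool [ 0.07189087 -0.00074006 -0.12696054] [-2.82309970e-01  3.46511524e-04  9.59323179e-01]
```

Emit:
{"fn": "jog_arm", "kwargs": {"deltas": [-0.257,0.05,0.03,0,0,0,0,-0.257,0.05,0.03,0,0,0,0,-0.257,0.05,0.03,0,0,0,0,-0.257,0.05,0.03,0,0,0,0,-0.257,0.05,0.03,0,0,0,0,-0.257,0.05,0.03,0,0,0,0,-0.257,0.05,0.03,0,0,0,0]}}

```text
time: 1.85
tool_pos: [0.5283, 0.0944, 0.2002]
tcp_rot: [-1.85, -2.538, 0.001]
wrist_force: [-0.6, 0.6, -0.1]
width: 0.502
grip_force: 0.0
```

```bash
python3 - <<'E'
from h import *
s=readout.read_state();print(s["time"],s["tool_pos"],torig(s["tool_pos"]),s["joint_vel"].round(3))
w=read_camera("wrist"); cv2.imwrite("pics/w1.png",w["color"])
print(proj(w,[rig(.022,.182,.091),rig(-.0375,.212,.045),rig(0,0,.106)]))
for k,lo,hi in (("yellow",(24,150,120),(33,255,255)),("orange",(8,150,120),(20,255,255))):
    for b in blobs(w["color"],lo,hi,(0,0,640,400),15): print(k,b)
E
```

```text
1.85 [0.52833397 0.09439868 0.20022053] [-0.00925166  0.19001439] [ 0.051 -0.017  0.011  0.024  0.015  0.02 ]
[[358.82356753 215.93486572]
 [294.71132819 173.04274862]
 [332.86109274 390.82283695]]
yellow (np.int32(105), array([289.6, 170.5]), array([287, 159,   6,  23]))
yellow (np.int32(124), array([295.7, 169.4]), array([293, 159,   6,  23]))
orange (np.int32(286), array([355.4, 204.1]), array([349, 185,  16,  45]))
```

View pics/w1.png

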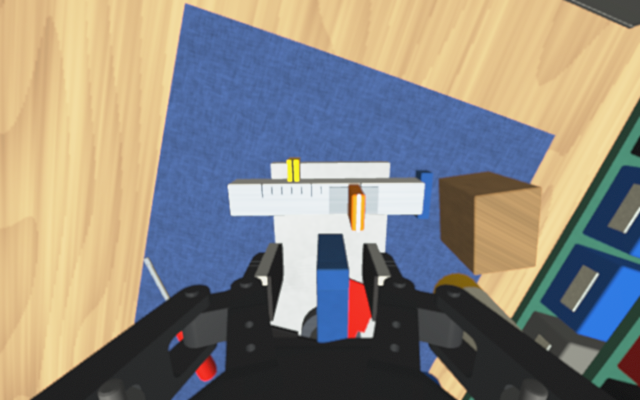

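The rail lies level in the wrist view, so the yaw holds. The clip's black line is at about (292.6,170) and the tab's white line at about (359,207).

```bash
python3 - <<'E'
from h import *
w=read_camera("wrist"); im=w["color"].astype(int)
for v in (188,196,204,212,220,227): print(v,[tuple(int(x) for x in im[v,u]) for u in range(347,369,1)][::1])
for v in (165,172): print(v,im[v,285:302].sum(1))
for px,z in(((292.4,165),.045),((292.4,176),.045)):
    print(torig(plane(w,px,z)).round(4))
for u in(358,360): print(torig(plane(w,(u,205),.091)).round(4))
# rail edges yaw check: end top corners
for px in((229,184),(424,181),(231,214),(424,213)): print(torig(plane(w,px,.045)).round(4))
E
```

```text
188 [(186, 182, 180), (118, 124, 144), (48, 73, 124), (16, 65, 126), (14, 68, 130), (18, 70, 132), (17, 70, 131), (16, 69, 131), (17, 69, 131), (17, 70, 131), (18, 69, 131), (29, 70, 131), (60, 82, 130), (105, 113, 135), (155, 156, 156), (191, 188, 180), (201, 197, 187), (200, 196, 187), (200, 196, 187), (199, 195, 186), (200, 195, 186), (198, 194, 185)]
196 [(197, 192, 188), (125, 128, 143), (48, 70, 114), (14, 58, 111), (17, 67, 124), (17, 84, 155), (14, 103, 194), (17, 116, 218), (29, 118, 223), (81, 133, 224), (157, 181, 231), (219, 231, 239), (232, 237, 241), (198, 215, 236), (120, 156, 227), (40, 118, 223), (55, 120, 220), (122, 148, 217), (186, 189, 214), (222, 217, 212), (225, 220, 211), (224, 220, 211)]
204 [(195, 190, 185), (123, 124, 140), (44, 66, 111), (11, 62, 123), (17, 91, 175), (22, 131, 232), (36, 169, 247), (44, 189, 247), (62, 197, 246), (127, 215, 246), (225, 239, 246), (251, 247, 246), (251, 247, 246), (231, 241, 246), (137, 216, 246), (54, 190, 246), (38, 180, 246), (88, 169, 244), (159, 181, 230), (213, 209, 213), (224, 218, 207), (222, 217, 206)]
212 [(165, 1
[... 678 characters left out ...]
235, 231), (237, 238, 235), (236, 237, 235)]
227 [(235, 237, 234), (235, 236, 233), (226, 227, 223), (171, 180, 198), (93, 131, 212), (34, 149, 242), (32, 179, 246), (47, 191, 246), (100, 201, 246), (194, 225, 245), (248, 245, 244), (251, 247, 245), (248, 246, 246), (168, 219, 246), (59, 183, 246), (24, 173, 246), (86, 170, 245), (173, 201, 242), (232, 232, 237), (237, 238, 234), (236, 237, 234), (235, 236, 234)]
165 [675 660 612 551 530 537 500 341 383 522 544 538 534 508 427 496 648]
172 [711 697 641 575 534 535 531 388 338 500 546 542 538 516 447 543 697]
[-0.0398  0.2216]
[-0.0401  0.2105]
[0.0208 0.1936]
[0.0226 0.1936]
[-0.1048  0.2025]
[0.0929 0.2052]
[-0.1057  0.1705]
[0.0962 0.1711]
```

Emit:
{"fn": "jog_arm", "kwargs": {"deltas": [-0.006,0.03,0.04,0,0,0,0,-0.006,0.03,0.08,0,0,0,0,-0.006,0.03,0.11,0,0,0,0,-0.006,0.03,0.125,0,0,0,0,-0.006,0.03,0.125,0,0,0,0,-0.006,0.03,0.125,0,0,0,-0.8,-0.006,0.03,0.125,0,0,0,-0.8,-0.006,0.03,0.125,0,0,0,-0.8], "squeeze": 30}}

```text
time: 2.75
tool_pos: [0.5596, 0.1002, 0.078]
tcp_rot: [1.844, 2.54, 0.004]
wrist_force: [-1.7, 1.5, 4.2]
width: 0.135
grip_force: 33.0
```

Emit:
{"fn": "jog_arm", "kwargs": {"deltas": [0,0,0,0,0,0,-0.8,0,0,0,0,0,0,-0.8,0,0,0,0,0,0,-0.8]}}

```text
time: 3.05
tool_pos: [0.5596, 0.1002, 0.0781]
tcp_rot: [1.845, 2.54, 0.005]
wrist_force: [-2.0, 1.4, 6.6]
width: 0.136
grip_force: 33.5
```

```bash
python3 - <<'E'
from h import *
s=readout.read_state();print(s["time"],s["tool_pos"],torig(s["tool_pos"]),s["width"]*85,s["grip_force"])
w=read_camera("wrist"); im=w["color"]
cv2.imwrite("pics/w2.png",im)
print(proj(w,[rig(.021,.182,.091),rig(-.04,.212,.045)]))
E
```

```text
3.05 [0.55964207 0.10019456 0.07805362] [0.02231163 0.18582533] 11.569366226479554 33.46524238586426
[[321.07939684 292.57126681]
 [216.82746936 202.61360268]]
```

View pics/w2.png

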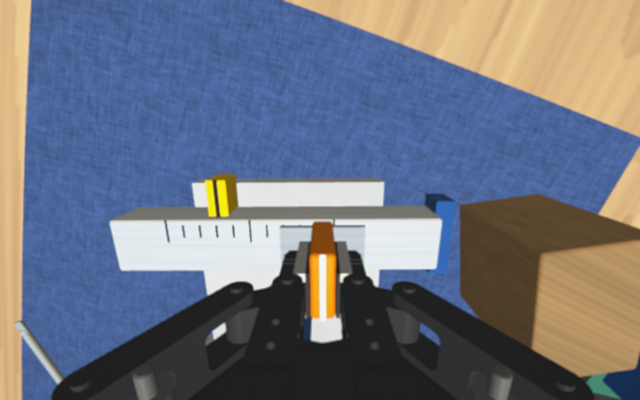

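The tab is gripped, with its line at about (323,290) and the clip's line at (217,197). I'll relieve the downward press by 3 mm and pull 62 mm along -x.

Emit:
{"fn": "jog_arm", "kwargs": {"deltas": [0,-0.005,-0.003,0,0,0,-0.8,0,-0.015,-0.003,0,0,0,-0.8,0,-0.027,-0.003,0,0,0,-0.8,0,-0.039,-0.003,0,0,0,-0.8,0,-0.05,-0.003,0,0,0,-0.8,0,-0.058,-0.003,0,0,0,-0.8,0,-0.062,-0.003,0,0,0,-0.8,0,-0.062,-0.003,0,0,0,-0.8]}}

```text
time: 3.9
tool_pos: [0.5004, 0.0807, 0.0782]
tcp_rot: [1.845, 2.539, 0.005]
wrist_force: [6.3, 1.7, -13.1]
width: 0.138
grip_force: 31.7
```

```bash
python3 - <<'E'
from h import *
s=readout.read_state();print(s["time"],s["tool_pos"],torig(s["tool_pos"]),s["width"]*85,s["grip_force"])
w=read_camera("wrist"); im=w["color"]
cv2.imwrite("pics/w3.png",im[150:350,200:460].repeat(3,0).repeat(3,1))
for v in(275,290,305): 
    r=im[v,300:345].astype(int); m=r[:,0]>180; print(v,300+np.flatnonzero(m))
for v in(185,195,205): print(v,[(300+i,int(x)) for i,x in enumerate(im[v,300:350].astype(int).sum(1)) if x<400][:12])
E
```

```text
3.9 [0.50042155 0.08067974 0.07815339] [-0.04004104  0.1856182 ] 11.737728009102055 31.737805008888245
275 [300 301 302 303 304 320 321 322 323 324 325 340 341 342 343 344]
290 [320 321 322 323 324 325]
305 [320 321 322 323 324 325]
185 [(323, 246), (324, 211), (325, 308)]
195 [(323, 248), (324, 210), (325, 314)]
205 [(323, 283), (324, 215), (325, 309)]
```

View pics/w3.png

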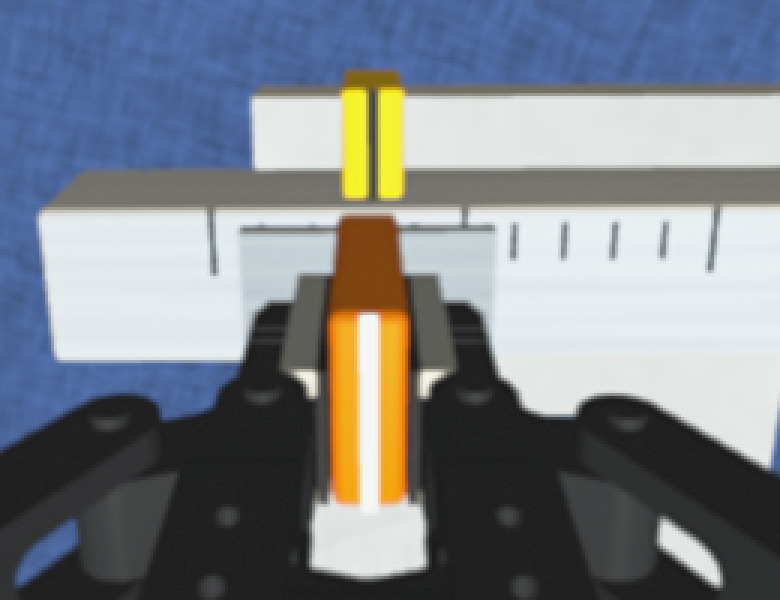

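The tab's white line (u≈322.5) and the clip's black line (u≈324) agree to under 1 mm. Release now and lift.

Emit:
{"fn": "jog_arm", "kwargs": {"deltas": [0,0,0,0,0,0,0,0,0,0,0,0,0,0,0,0,0,0,0,0,0,0,0,0,0,0,0,0,0,0,0,0,0,0,0,0,-0.03,0,0,0,0,0,0,-0.07,0,0,0,0,0,0,-0.1,0,0,0,0]}}

```text
$.deltas: bad value
```

```bash
python3 - <<'E'
from h import *
s=readout.read_state();print(s["time"],torig(s["tool_pos"]),s["tool_pos"][2],s["width"]*85)
w=read_camera("wrist"); im=w["color"]
h=cv2.cvtColor(im,cv2.COLOR_BGR2HSV)
for b in blobs(im,(8,150,100),(20,255,255),(250,100,420,330),20): print("or",b)
for b in blobs(im,(24,150,100),(33,255,255),(250,100,420,330),20): print("ye",b)
T=read_camera("top")
for b in blobs(T["color"],(0,170,90),(5,255,255),(240,120,420,260),30): print("red",b)
for b in blobs(im,(0,170,90),(5,255,255),(0,0,640,400),30): print("redw",b)
# black blades in top view: bearings
g=T["color"].max(2); m=((g<45)*255).astype(np.uint8); n,_,st,ce=cv2.connectedComponentsWithStats(m)
for i in range(1,n):
    if st[i,4]>40 and 300<ce[i][0]<400 and 140<ce[i][1]<250:
        p=plane(T,ce[i],.06); d=torig(p); print("black",st[i],ce[i],d,np.hypot(*d),np.degrees(np.arctan2(d[1],d[0])))
E
```

```text
3.95 [-0.0400219   0.18558524] 0.07813752208374873 11.68335652587634
or (np.int32(1755), array([322.2, 267.8]), array([309, 223,  28,  95]))
ye (np.int32(305), array([318.3, 197.2]), array([314, 179,   9,  37]))
ye (np.int32(302), array([329.6, 197.4]), array([326, 179,   9,  37]))
red (np.int32(273), array([397. , 169.5]), array([388, 161,  19,  18]))
red (np.int32(160), array([321.3, 191.8]), array([313, 188,  25,  11]))
red (np.int32(187), array([376.1, 247.3]), array([363, 237,  27,  22]))
black [337 161  15  26 324] [344.12962963 172.35185185] [ 0.06248903 -0.01742096] 0.06487194312649071 -15.577633636319742
black [354 186  25  15 318] [366.77044025 193.12578616] [-0.01917526 -0.06002712] 0.063015442885696 -107.7157316919126
black [339 202  16  26 313] [346.25559105 215.55910543] [-0.06159368  0.0205691 ] 0.06493742369107013 161.53335128745007
black [305 212   5  25  59] [307.44067797 224.05084746] [-0.04641567  0.13809592] 0.14568767473470703 108.57810639662793
```

Emit:
{"fn": "jog_arm", "kwargs": {"deltas": [0,0,0,0,0,0,0,0,0,0,0,0,0,0,0,0,0,0,0,0,0,0,0,0,0,0,0,0,0,0,0,0,0,0,0,0,0,-0.03,0,0,0,0,0,0,-0.07,0,0,0,0,0,0,-0.1,0,0,0,0]}}

```text
time: 4.85
tool_pos: [0.4996, 0.0804, 0.1806]
tcp_rot: [1.846, 2.541, 0.001]
wrist_force: [0.1, -0.1, -0.1]
width: 0.499
grip_force: 0.0
```

```bash
python3 - <<'E'
from h import *
s=readout.read_state();print(s["time"],torig(s["tool_pos"]),s["tool_pos"][2],s["width"]*85)
w=read_camera("wrist"); im=w["color"]
print("clip",torig(plane(w,[np.mean([b[1][0] for b in blobs(im,(24,150,100),(33,255,255),(250,50,420,330),20)]),170],.045)))
for v in range(180,250,6):
    u=np.flatnonzero(im[v,300:345].min(1)>225)+300
    print(v,u.min() if len(u) else None,u.max() if len(u) else None,len(u), torig(plane(w,(u.mean(),v),.091)) if len(u) else 0)
E
```

```text
4.85 [-0.04093422  0.18565606] 0.18056383093577988 42.393921590670764
clip [-0.03972426  0.21380217]
180 None None 0 0
186 None None 0 0
192 None None 0 0
198 322 325 4 [-0.04052883  0.19927108]
204 322 325 4 [-0.04052483  0.19434778]
210 322 325 4 [-0.04052076  0.18936302]
216 322 344 16 [-0.03148731  0.18430677]
222 300 344 33 [-0.04216438  0.1792049 ]
228 301 344 32 [-0.04162577  0.17402654]
234 301 344 33 [-0.04140866  0.16878103]
240 301 344 44 [-0.04132282  0.1634666 ]
246 301 343 43 [-0.04173821  0.15808201]
```

The tab line is 0.8 mm from the clip's line and the tab is released. Next I'll shut the fingers and enter the gap between the blades at rig angle 207°, r 75 mm.

Emit:
{"fn": "jog_arm", "kwargs": {"deltas": [-0.05,-0.006,0,0,0,0,-1,-0.1,-0.012,0,0,0,0,-1,-0.15,-0.018,0,0,0,0,-1,-0.2,-0.024,0,0,0,0,-1,-0.22,-0.026,0,0,0,0,-1,-0.22,-0.026,0.03,0,0,0,-1,-0.22,-0.026,0.06,0,0,0,-1,-0.22,-0.026,0.06,0,0,0,-1]}}

```text
time: 5.7
tool_pos: [0.5387, -0.1362, 0.1139]
tcp_rot: [-1.842, -2.534, 0.005]
wrist_force: [-0.8, 0.5, -1.7]
width: 0.001
grip_force: 0.0
```

```bash
cat >> h.py <<'E'
def arc(a0,a1,n,r0,r1,z):
    "tool shifts (rig y, rig x, -z) from here along an arc, n rows"
    s=readout.read_state(); p=torig(s["tool_pos"]); out=[]
    print(s["time"],p.round(4),s["tool_pos"][2].round(4),"ang",np.degrees(np.arctan2(p[1],p[0])).round(1),"r",np.hypot(*p).round(4),"w",s["width"])
    for a,r in zip(np.linspace(a0,a1,n+1)[1:],np.linspace(r0,r1,n+1)[1:]):
        t=np.radians(a); out.append([round(float(r*np.sin(t)-p[1]),3),round(float(r*np.cos(t)-p[0]),3),round(float(s["tool_pos"][2]-z),3)])
    print(out)
def blades(T=None):
    T=T or read_camera("top"); g=T["color"].max(2); n,_,st,ce=cv2.connectedComponentsWithStats(((g<45)*255).astype(np.uint8))
    for i in range(1,n):
        p=torig(plane(T,ce[i],.06)); 
        if st[i,4]>100 and np.hypot(*p)<.09: print("black",st[i,4],p.round(3),np.degrees(np.arctan2(p[1],p[0])).round(1))
    for b in blobs(T["color"],(0,170,90),(5,255,255),(240,120,420,260),20):
        p=torig(plane(T,b[1],.06))
        if np.hypot(*p)<.1: print("red",b[0],p.round(3),np.degrees(np.arctan2(p[1],p[0])).round(1))
E
python3 - <<'E'
from h import *
arc(207,290,6,.075,.066,.068)
w=read_camera("wrist"); cv2.imwrite("pics/w4.png",w["color"])
E
```

```text
5.7 [-0.0708 -0.0324] 0.1139 ang -155.4 r 0.0779 w 0.0006782073117895058
[[-0.016, 0.015, 0.046], [-0.026, 0.029, 0.046], [-0.033, 0.045, 0.046], [-0.036, 0.062, 0.046], [-0.035, 0.078, 0.046], [-0.03, 0.093, 0.046]]
```

View pics/w4.png

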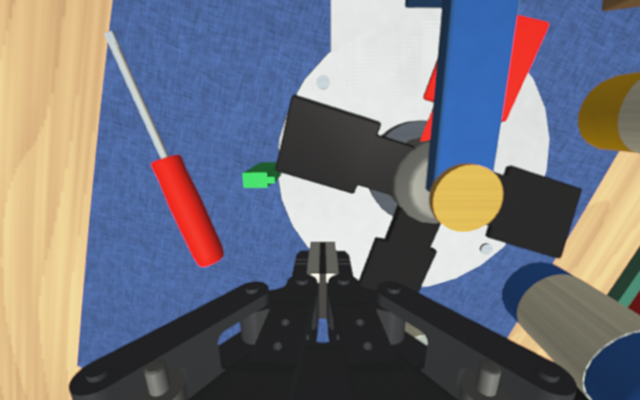

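The shut fingertips at (322,260) are over the gap between the left black blade (335,145) and the lower one (400,255), clear of both. Descend and push.

Emit:
{"fn": "jog_arm", "kwargs": {"deltas": [0.0,0.003,0.025,0,0,0,-1,-0.001,0.004,0.046,0,0,0,-1,-0.016,0.015,0.046,0,0,0,-1,-0.026,0.029,0.046,0,0,0,-1,-0.033,0.045,0.046,0,0,0,-1,-0.036,0.062,0.046,0,0,0,-1,-0.035,0.078,0.046,0,0,0,-1,-0.03,0.093,0.046,0,0,0,-1]}}

```text
time: 6.55
tool_pos: [0.6413, -0.1368, 0.0738]
tcp_rot: [1.845, 2.541, -0.001]
wrist_force: [-3.9, -3.4, 1.1]
width: -0.003
grip_force: 1.9
```

```bash
python3 - <<'E'
from h import *
arc(288,408,8,.066,.068,.068)
blades()
E
```

```text
6.55 [ 0.0266 -0.0648] 0.0738 ang -67.7 r 0.07 w -0.002796437851084272
[[0.009, 0.01, 0.006], [0.02, 0.023, 0.006], [0.034, 0.033, 0.006], [0.051, 0.039, 0.006], [0.068, 0.041, 0.006], [0.086, 0.038, 0.006], [0.102, 0.03, 0.006], [0.115, 0.019, 0.006]]
black 125 [ 0.018 -0.081] -77.8
black 300 [0.042 0.053] 51.8
black 328 [-0.039 -0.049] -128.6
red 136 [-0.048  0.054] 131.6
```

Emit:
{"fn": "jog_arm", "kwargs": {"deltas": [0.009,0.01,0.004,0,0,0,-1,0.02,0.023,0.006,0,0,0,-1,0.034,0.033,0.006,0,0,0,-1,0.051,0.039,0.006,0,0,0,-1,0.068,0.041,0.006,0,0,0,-1,0.086,0.038,0.006,0,0,0,-1,0.102,0.03,0.006,0,0,0,-1,0.115,0.019,0.006,0,0,0,-1]}}

```text
time: 7.4
tool_pos: [0.6265, -0.0205, 0.069]
tcp_rot: [1.84, 2.537, 0.007]
wrist_force: [4.6, -2.1, 0.8]
width: -0.004
grip_force: 2.1
```

```bash
python3 - <<'E'
from h import *
arc(219,219,1,.075,.075,.068)
blades()
E
```

```text
7.4 [0.0485 0.0504] 0.069 ang 46.1 r 0.07 w -0.003943920050904755
[[-0.098, -0.107, 0.001]]
black 163 [0.03  0.067] 65.6
black 127 [-0.07   0.003] 177.6
red 329 [-0.012 -0.062] -101.0
```

Emit:
{"fn": "jog_arm", "kwargs": {"deltas": [-0.003,0.003,-0.005,0,0,0,-1,-0.003,0.003,-0.05,0,0,0,-1,-0.004,0.002,-0.095,0,0,0,-1,-0.03,-0.03,-0.1,0,0,0,-1,-0.06,-0.07,-0.1,0,0,0,-1,-0.085,-0.105,-0.1,0,0,0,-1,-0.092,-0.111,-0.08,0,0,0,-1,-0.092,-0.111,-0.05,0,0,0,-1]}}

```text
time: 8.25
tool_pos: [0.5476, -0.1461, 0.1193]
tcp_rot: [1.846, 2.534, 0.003]
wrist_force: [0.2, -0.3, -0.5]
width: 0.001
grip_force: 0.0
```

```bash
python3 - <<'E'
from h import *
arc(214,294,6,.075,.067,.068)
E
```

```text
8.25 [-0.0655 -0.0446] 0.1193 ang -145.7 r 0.0792 w 0.0011160060101120621
[[-0.01, 0.016, 0.051], [-0.018, 0.03, 0.051], [-0.024, 0.046, 0.051], [-0.025, 0.062, 0.051], [-0.023, 0.078, 0.051], [-0.017, 0.093, 0.051]]
```

Emit:
{"fn": "jog_arm", "kwargs": {"deltas": [0.0,0.0,0.03,0,0,0,-1,0.0,0.0,0.051,0,0,0,-1,-0.013,0.013,0.051,0,0,0,-1,-0.021,0.027,0.051,0,0,0,-1,-0.027,0.043,0.051,0,0,0,-1,-0.028,0.059,0.051,0,0,0,-1,-0.026,0.075,0.051,0,0,0,-1,-0.02,0.09,0.051,0,0,0,-1]}}

```text
time: 9.05
tool_pos: [0.6375, -0.1348, 0.0649]
tcp_rot: [-1.846, -2.54, 0.003]
wrist_force: [-3.4, -2.4, -0.9]
width: 0.003
grip_force: 1.9
```

```bash
python3 - <<'E'
from h import *
arc(293,408,8,.067,.068,.068)
blades()
E
```

```text
9.05 [ 0.0235 -0.0618] 0.0649 ang -69.2 r 0.0661 w 0.002555830671104256
[[0.008, 0.017, -0.003], [0.02, 0.029, -0.003], [0.034, 0.038, -0.003], [0.051, 0.043, -0.003], [0.067, 0.044, -0.003], [0.084, 0.04, -0.003], [0.099, 0.033, -0.003], [0.112, 0.022, -0.003]]
black 478 [-0.022 -0.057] -111.6
black 295 [0.042 0.054] 52.5
black 110 [-0.049  0.055] 131.9
```

Emit:
{"fn": "jog_arm", "kwargs": {"deltas": [0.008,0.015,-0.003,0,0,0,-1,0.02,0.028,-0.003,0,0,0,-1,0.034,0.038,-0.003,0,0,0,-1,0.051,0.043,-0.003,0,0,0,-1,0.067,0.044,-0.003,0,0,0,-1,0.084,0.04,-0.003,0,0,0,-1,0.099,0.033,-0.003,0,0,0,-1,0.112,0.022,-0.003,0,0,0,-1]}}

```text
time: 9.9
tool_pos: [0.6271, -0.0198, 0.0709]
tcp_rot: [1.841, 2.537, 0.007]
wrist_force: [5.0, -2.6, 0.9]
width: -0.003
grip_force: 2.0
```

```bash
python3 - <<'E'
from h import *
arc(214,214,1,.075,.075,.068)
blades()
E
```

```text
9.9 [0.0492 0.0508] 0.0709 ang 45.9 r 0.0708 w -0.00302997158651883
[[-0.093, -0.111, 0.003]]
black 319 [-0.014 -0.061] -102.7
black 120 [-0.07   0.004] 176.9
red 63 [0.029 0.083] 71.0
```

Emit:
{"fn": "jog_arm", "kwargs": {"deltas": [-0.003,0.003,-0.005,0,0,0,-1,-0.003,0.003,-0.05,0,0,0,-1,-0.004,0.002,-0.095,0,0,0,-1,-0.03,-0.03,-0.1,0,0,0,-1,-0.06,-0.07,-0.1,0,0,0,-1,-0.085,-0.105,-0.1,0,0,0,-1,-0.092,-0.111,-0.08,0,0,0,-1,-0.092,-0.111,-0.05,0,0,0,-1]}}

```text
time: 10.75
tool_pos: [0.5487, -0.1456, 0.1214]
tcp_rot: [1.846, 2.534, 0.004]
wrist_force: [0.8, 1.1, -0.5]
width: -0.001
grip_force: 0.0
```

Emit:
{"fn": "jog_arm", "kwargs": {"deltas": [0.0,0.0,0.03,0,0,0,-1,0.0,0.0,0.051,0,0,0,-1,-0.013,0.013,0.051,0,0,0,-1,-0.021,0.027,0.051,0,0,0,-1,-0.027,0.043,0.051,0,0,0,-1,-0.028,0.059,0.051,0,0,0,-1,-0.026,0.075,0.051,0,0,0,-1,-0.02,0.09,0.051,0,0,0,-1]}}

```text
time: 11.55
tool_pos: [0.6386, -0.1344, 0.067]
tcp_rot: [-1.846, -2.54, 0.002]
wrist_force: [-2.9, -2.7, -1.7]
width: 0.002
grip_force: 1.9
```

```bash
python3 - <<'E'
from h import *
arc(291,326,5,.067,.067,.068)
blades()
E
```

```text
11.55 [ 0.0247 -0.0617] 0.067 ang -68.2 r 0.0664 w 0.0017749741381969004
[[0.003, 0.007, -0.001], [0.007, 0.014, -0.001], [0.012, 0.02, -0.001], [0.018, 0.026, -0.001], [0.024, 0.031, -0.001]]
black 119 [ 0.015 -0.078] -79.3
black 295 [0.041 0.055] 53.1
black 378 [-0.031 -0.05 ] -121.6
red 104 [-0.049  0.055] 131.6
```

Emit:
{"fn": "jog_arm", "kwargs": {"deltas": [0.003,0.007,-0.001,0,0,0,-1,0.007,0.013,-0.001,0,0,0,-1,0.011,0.019,-0.001,0,0,0,-1,0.016,0.025,-0.001,0,0,0,-1,0.019,0.028,-0.001,0,0,0,-1,0.019,0.028,-0.001,0,0,0,-1]}}

```text
time: 12.2
tool_pos: [0.6601, -0.1064, 0.0691]
tcp_rot: [1.845, 2.542, 0.002]
wrist_force: [0.2, -1.0, 1.1]
width: 0.003
grip_force: 0.3
```

```bash
python3 - <<'E'
from h import *
arc(323,333,5,.067,.067,.068)
T=read_camera("top"); blades(T)
cv2.imwrite("pics/t5.png",cv2.resize(T["color"][120:260,240:420],(771,600),interpolation=cv2.INTER_CUBIC))
E
```

```text
12.2 [ 0.0538 -0.0417] 0.0691 ang -37.8 r 0.068 w 0.0025052110503385
[[0.003, 0.001, 0.001], [0.005, 0.002, 0.001], [0.007, 0.004, 0.001], [0.009, 0.005, 0.001], [0.011, 0.006, 0.001]]
black 277 [ 0.045 -0.033] -36.2
black 279 [-0.01  -0.061] -99.1
```

View pics/t5.png

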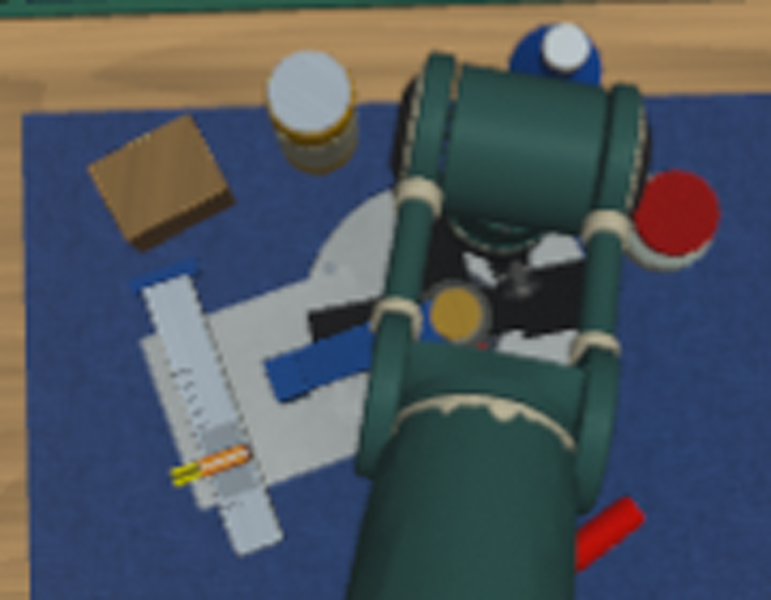

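The arm hides part of the rotor, but the black blades sit at about -99° and +80° rig. That leaves about 7° to go, and nothing around the rig has moved. Push 6° more, back off and lift.

Emit:
{"fn": "jog_arm", "kwargs": {"deltas": [0.003,0.002,0,0,0,0,-1,0.006,0.004,0,0,0,0,-1,0.006,0.004,0,0,0,0,-1,0.001,0.001,0,0,0,0,-1,0.001,0.001,-0.03,0,0,0,-1,0.001,0.001,-0.07,0,0,0,-1,0.001,-0.03,-0.1,0,0,0,-1,0.001,-0.06,-0.1,0,0,0,-1]}}

```text
time: 13.05
tool_pos: [0.6055, -0.1257, 0.1749]
tcp_rot: [1.839, 2.535, 0.008]
wrist_force: [0.3, -0.8, -0.1]
width: 0.001
grip_force: 0.0
```

Emit:
{"fn": "jog_arm", "kwargs": {"deltas": [0.05,0,-0.03,0,0,0,-1,0.1,0,-0.03,0,0,0,-1,0.15,0,-0.03,0,0,0,-1,0.2,0,-0.03,0,0,0,-1,0.25,0,-0.03,0,0,0,-1,0.3,0,-0.03,0,0,0,-1,0.3,0,-0.03,0,0,0,-1]}}

```text
time: 13.75
tool_pos: [0.5069, 0.1648, 0.1988]
tcp_rot: [-1.839, -2.545, -0.003]
wrist_force: [0.3, -0.2, -0.0]
width: -0.001
grip_force: 0.0
```

```bash
python3 - <<'E'
from h import *
arc(323,333,1,.067,.067,.068)
T=read_camera("top"); blades(T)
cv2.imwrite("pics/t6.png",cv2.resize(T["color"][120:260,240:420],(771,600),interpolation=cv2.INTER_CUBIC))
E
```

```text
13.75 [-0.0078  0.2636] 0.1988 ang 91.7 r 0.2637 w -0.0012567134973398939
[[-0.294, 0.067, 0.131]]
black 321 [ 0.065 -0.002] -2.0
black 312 [-0.004 -0.063] -93.6
red 339 [-0.064  0.005] 175.6
```

View pics/t6.png

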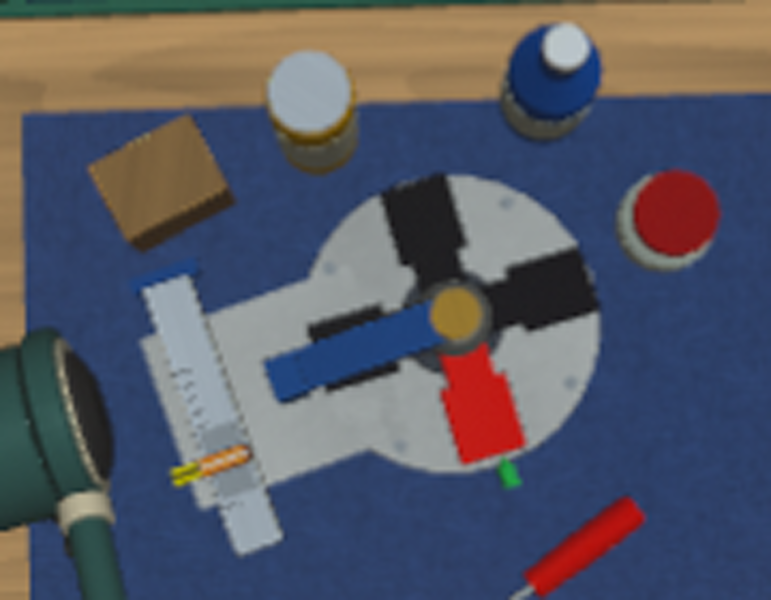

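The red blade's tip at (492,455) is about 3–5° short of the pointer at (503,460), well inside the 8.6° tolerance. The tab is level with the clip, nothing else has moved, and the arm is clear.

```bash
python3 -c "
from workcell import finish_job
print(finish_job())"
```

```text
the job is handed in; nothing more can be done
None
```

The job is handed in, but no pass or fail came back. My last measurements put the tab's line about 1 mm from the clip's line. The red blade is about 3–5° short of the pointer (8.6° allowed) after the extra full turn, and nothing round the rig looked moved in the last top view.

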